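# Level the griddle on the range with a spirit level and its levelling screw

### The arm

A 7-joint arm with a two-finger parallel gripper is mounted at the origin on a cart in front of the work surface, level with it; the furniture and walls round the work are solid. World frame = base frame: x ahead of the robot, y to its left, z up, the work surface at z = 0. Lengths are in m, angles in rad, forces in N, time in s.
With the tool pointing down it reaches from about 0.425 to 0.925 m from the base axis. Payload 6.8 kg.
Tool frame: the origin (TCP) lies between the finger pads; the fingertips stand 14 mm ahead of it and the grasp point (between the pads) lies 5 mm behind it; z points along the fingers, y is the line along which they close (so a half turn about z gives the same grasp; the last joint's range is limited). The gripper opens to 85 mm and grips with 20 to 120 N. Pads are 22 mm wide; open, the fingers measure 114 mm over their backs; the gripper's body (76 mm by 85 mm) begins 54 mm behind the grasp point. The pads swing forward as they close: fully open they stand 13 mm farther back than shut.
Start: joints at [-1.221, 0.477, 0.022, 1.555, -0.011, 1.109, -0.083], TCP at [0.298, 0.606, 0.245] pointing down, gripper open.
Joint ranges: [-2.96, 2.96], [-0.34, 2.1], [-1.41, 1.46], [0.24, 2.44], [-1.37, 4.51], [0.17, 1.92], [-2.96, 2.96]. Speed limits (rad/s): [2.39, 2.39, 3.14, 3.14, 3.14, 3.14, 3.14].

### API

Orientations are given as a rotation vector (axis times angle).
In Python, from bench import r, eyes, ticket gives the robot as it stands. The module is installed in compiled form; this text tells all that it offers.
- The arm moves only by the tool arm_command, never from a script. Its argument "plan" is text: rows parted by semicolons, each of 4 numbers parted by spaces: the shift along the tool's x, y, z in m, then the turn about the tool's z in degrees. In form: tx ty tz yaw; .... A call has 1 to 20 rows; each row shifts and turns the commanded pose from where the row before left it, along the tool's axes as they then stand; what a row does not reach is not made up. A row lasts 1/8 s, in which the tool goes at most 62.5 mm and 10.7 degrees, less where a joint would pass 70% of its speed; a pose out of reach is approached as far as the arm can. A call is refused whole if a number of a shift passes 0.0625 or a number of a turn 10.7, either way. A call with a gripper value outside its range is refused whole. "hand" is the closure, from -1 (fully open) to 1 (shut), set as the call begins (left out, the last holds). The fingers move at their own pace and stop on an object; "grip_force" is the grip in N (left out, the last holds). Time passes only in rows, so rows that do not move let the fingers close. It gives the time, the measured TCP pose, the force, the opening and the grip force at its end, in the units of the state.
- r.get_obs(): the state, without advancing time (a new reading comes with each control period).
- eyes.grab_frame(name): name is "side" or "top" or "wrist"; returns (picture, depth): 384x512x3 uint8, red, green, blue; 384x512 float32, m along the optical axis (not along the pixel's ray), 0 where there is no reading.
- eyes.calibration(name): a dict with "fov_y" (degrees; the focal length in pixels is half the picture's height over the tangent of half this angle, whatever the lens; pixels are square), "cx", "cy" (the principal point, pixels), "k1" (the pictures are not rectified: a ray, as slopes to the right and down, at radius r is drawn at 1 + k1 r^2 times it, then the intrinsics apply), "origin" and "attitude" of the camera in the world; the wrist camera has in their place "tool_from_camera" (4x4, takes a point from camera to tool coordinates, whose origin is the TCP and whose axes are the flange's). Camera axes: x right, y up, looking along -z (the intrinsics and any distortion apply to the point x, -y, -z); pixel columns grow to the right and rows downward; lengths in m; the calibration is good to about 2 mm. A picture is of the moment at which its call begins: read the wrist's pose just before it. calibration takes no time and is no camera call.
- ticket.hand_in(): hands the job in; it is judged then, once.
The state is a dict: "clock": time; "joints": joint angles; "qvel": joint speeds; "tau": joint torques, N m; "tcp_pos": TCP position; "orientation": TCP orientation; "contact_force": force on the tool from outside, world axes, zero at the start; "moment": the same for the moment, N m; "grip_width": finger opening in m; "gripper_force": force on a finger pad.
Only numpy, scipy, OpenCV 4.12 (cv2) and the standard library are available. Lean on these libraries where they do the work, as an engineer would, in place of code of your own. Each camera call takes 0.05 s, during which the arm holds its last target. There are 200 camera calls.

### The job

Level the griddle on the range: push its open grease drawer fully home past its catch, then stand the spirit level upright across the middle of the plate, lengthwise left to right so that it points at the levelling screw, and let go of it. Turn the screw's black knob until the bubble sits midway between its two lines. Then press the level steadily down onto the plate, firmly but not hard (about a kilogram), bubble still centred, and finish while still pressing, so that it stays held down while I tighten the lock nut; leave the other things alone.

Things in the scene. Friction and masses are not known exactly. Their poses are not given: they have to be found in the camera images.
- plate_mid (a point): centre of the griddle's dark steel plate, on its upper face, about 85 mm above the range. The plate is 200 x 200 mm; x points to its back, y to its left, z up, normal to it. A grease slot runs near the front edge. Steel guards stand 16 mm above the plate along the left and right edges and 26 mm at the back, none in front.
- griddle_plate: plate with casing and screw lug; origin on the range 85 mm left of the plate's centre, axes as plate_mid. The griddle is heavy and does not shift. It stands on two fixed feet below this origin's line and on the levelling screw 145 mm right of the plate's centre, so it tips only left-right; at the start the screw side is 1.5 to 3 mm too low.
- drawer (a joint): how far the grease drawer under the plate is open, m; 0 is fully home on its stop. It starts 30 to 50 mm open. A sprung ball catch meets it about 10 mm before home: it takes about 10 N to push past, then the catch draws the drawer home.
- drawer_pull (a point): middle of the round bar pull on the drawer's front: 10 mm thick, 84 mm long along the plate's y, 48 mm above the range, 21 mm clear of the drawer front; moves with the drawer. Pushing it along the plate's +x closes the drawer. When home the bar's middle is 29 mm in front of the plate's front edge.
- knob_grip (a point): middle of the levelling screw's fluted round black knob (41 mm across, 28 mm high, 138 mm above the range, free all round), right of the plate; turns with it about the upright axis, in place. Clockwise seen from above lifts that side of the plate, 6 mm a full turn; several turns free each way; holds where left. Takes about 0.15 N m.
- level: aluminium spirit level with black end caps and a yellow-green vial in the middle of its top; 150 mm long (x), 24 wide (y), 40 high (z up), 200 to 330 g; origin under its centre. Starts upright on the range left of the griddle. The top is solid from 32 to 75 mm either side of the middle; the vial lies between. Grip its flat sides up to 28 mm above the underside.
- bubble (a joint): place of the bubble along the level's own +x, m; 0 is midway between the two black lines. It floats to the higher end, 1.2 mm per milliradian of tilt (about 5 mm per radian of the knob once the level stands across the plate), reads at most 21 mm either way and takes about 1 s to settle.
- saucepan: steel saucepan, 167 mm wide, 104 mm high, with a long handle; stands at the back left; origin under its centre. A bystander.
- ramekin: round pale tub, 77 mm wide, 40 mm high, at the back right; origin under its centre. A bystander.
- garlic: a head of garlic, 53 mm wide and high, at the right edge; origin under its centre. A bystander.
- small_ramekin: round pale tub, 81 mm wide, 42 mm high, at the front right; origin under its centre. A bystander.

How it is judged:
By the outcome, as a careful person would: the job done as asked, in the order asked, and still so for the second after the job is handed in, while the arm keeps its last pose, push and grip.
It also fails if it takes over 72 s, if anything falls off the work surface, if the arm or the gripper's body presses on something with over 40 N, if the wrist force passes 120 N, or if a joint passes its speed limit or range.

## Working session

There is one attempt and no reset: what is moved stays moved. The work goes in short steps, Python scripts to look and compute and a tool call to move; the robot and the scene stay as the last step left them, time stands still between calls to the robot, and variables do not carry over. Pictures are saved under pics/ and viewed, at most 10 in all, crops included, and the job is handed in when it is done.

Besides the shell and the picture viewer there is one more tool, called after "Request:" as name(argument=value, ...) on one line, values as JSON. arm_command: Moves the arm, as the interface text tells. Its arguments: {"type":"object","properties":{"plan":{"type":"string"},"hand":{"type":"number"},"grip_force":{"type":"number"}},"required":["plan"]}

```bash
mkdir -p pics
cat > h.py <<'E'
import numpy as np, cv2
from scipy.spatial.transform import Rotation as R
from bench import r, eyes, ticket
def cam(name,obs=None):
    c=eyes.calibration(name)
    if name=='wrist':
        T=np.eye(4);T[:3,:3]=R.from_rotvec(obs['orientation']).as_matrix();T[:3,3]=obs['tcp_pos']
        T=T@np.array(c['tool_from_camera']);return c,T[:3,:3],T[:3,3]
    a=np.array(c['attitude'],float)
    M=a if a.shape==(3,3) else R.from_rotvec(a).as_matrix() if a.size==3 else None
    return c,M,np.array(c['origin'])
def rays(name,px,obs=None):
    c,M,o=cam(name,obs);px=np.atleast_2d(np.array(px,float))
    f=192/np.tan(np.radians(c['fov_y'])/2)
    d=np.c_[(px[:,0]-c['cx'])/f,(px[:,1]-c['cy'])/f]
    u=d.copy()
    for _ in range(20): u=d/(1+c['k1']*(u**2).sum(1,keepdims=True))
    return o,np.c_[u[:,0],-u[:,1],-np.ones(len(u))]@M.T   # unit depth
def onplane(name,px,z,obs=None):
    o,d=rays(name,px,obs);return o+d*((z-o[2])/d[:,2])[:,None]
def pts(name,dep,obs=None):
    v,u=np.mgrid[0:384,0:512];o,d=rays(name,np.c_[u.ravel(),v.ravel()],obs)
    P=o+d*dep.ravel()[:,None];P[dep.ravel()==0]=np.nan
    return P.reshape(384,512,3)
def shot(name):
    obs=r.get_obs();p,d=eyes.grab_frame(name);return p,d,obs
E
python3 - <<'E'
from h import *
for n in ['top','side','wrist']:
    print(n,eyes.calibration(n))
print(r.get_obs())
for n in ['top','side']:
    p,d,o=shot(n);cv2.imwrite(f'pics/{n}0.png',p[:,:,::-1]);np.savez(f'{n}0.npz',p=p,d=d)
E
```

```text
top {'fov_y': 56.73227443645198, 'cx': 252.8006921573622, 'cy': 187.93978427750818, 'k1': -0.10302123933106204, 'origin': array([0.50381217, 0.16049725, 1.00066854]), 'attitude': array([ 0.1054426 , -0.09182988, -1.56538052])}
side {'fov_y': 52.732273111783314, 'cx': 254.81923259966314, 'cy': 193.05265304029282, 'k1': -0.06022408311636131, 'origin': array([ 0.51346809, -0.52876444,  0.58984382]), 'attitude': array([ 0.97478157, -0.07061694, -0.12583505])}
wrist {'fov_y': 60.435888530778875, 'cx': 259.02179528616847, 'cy': 194.99380683623778, 'k1': -0.03943118472181203, 'tool_from_camera': array([[-1.85720105e-03,  9.63717983e-01,  2.66916091e-01,
         6.84147669e-02],
       [ 9.99998273e-01,  1.80733316e-03,  4.32489378e-04,
         1.40023054e-03],
       [-6.56085123e-05,  2.66916434e-01, -9.63719676e-01,
        -1.28240925e-01],
       [ 0.00000000e+00,  0.00000000e+00,  0.00000000e+00,
         1.00000000e+00]])}
{'clock': 0.0, 'joints': array([-1.22110151,  0.47782977,  0.02236151,  1.55644653, -0.0114662 ,
        1.10932295, -0.08311013]), 'qvel': array([-0.00024302, -0.00154095,  0.0018361 ,  0.00045742, -0.00023757,
        0.00156596, -0.0001511 ]), 'tau': array([-1.13648020e-03, -5.96439207e+01,  1.60761941e+00, -2.81197107e+01,
        1.25017544e-02,  9.41935752e-03, -3.76544747e-06]), 'tcp_pos': array([0.29811043, 0.60496574, 0.24430833]), 'orientation': array([-7.12771746e-01, -3.05941084e+00,  2.92431933e-03]), 'contact_force': array([ 0.0724886 , -0.21202888,  0.55057957]), 'moment': array([ 0.00751479,  0.0073999 , -0.00873478]), 'gripper_force': 0.0, 'grip_width': 0.0852844815053821}
```

View pics/top0.png

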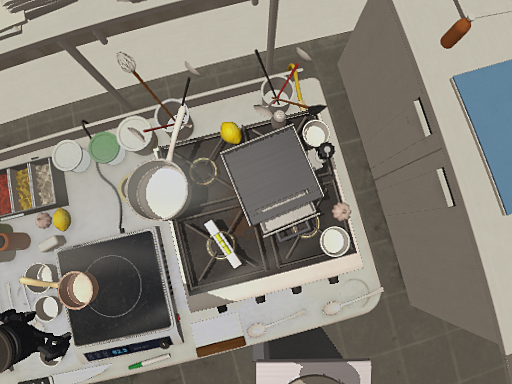

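View pics/side0.png

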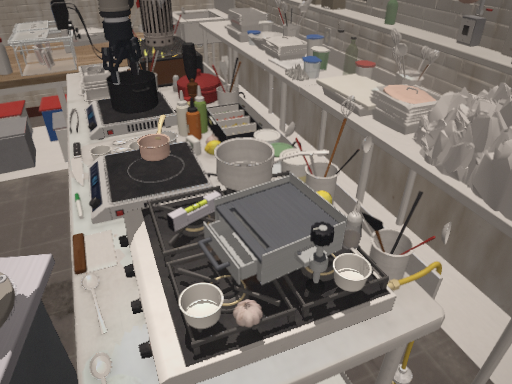

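The top view shows the plate at about (270,175), rotated, the knob at (326,150), the level at (222,243) and the open drawer's pull near (295,225). The side view shows the knob at (322,232) and the level at (193,210). Next I'll measure them with depth.

Run:
```python
from h import *
t=np.load('top0.npz');P=pts('top',t['d']);p=t['p']
hsv=cv2.cvtColor(p,cv2.COLOR_RGB2HSV)
for n,(u,v) in dict(plate=(265,170),plateL=(240,180),plateR=(300,165),range_=(255,235),knob=(326,150),level=(222,243),front=(285,222)).items(): print(n,P[v,u].round(4),p[v,u])
# plate: dark points near z .085
z=P[...,2]
m=((z>.07)&(z<.097)).astype(np.uint8);m[:, :215]=0;m[:, 335:]=0;m[:115]=0;m[240:]=0
dark=m&(hsv[...,2]<110)
n,l,s,c=cv2.connectedComponentsWithStats(dark.astype(np.uint8))
i=1+s[1:,4].argmax();mm=l==i
Q=P[mm];cen=np.median(Q,0);A=np.c_[Q[:,:2],np.ones(len(Q))];co=np.linalg.lstsq(A,Q[:,2],rcond=None)[0]
print('plate',s[i],'plane',co)
bx=cv2.minAreaRect((Q[:,:2]*1000).astype(np.float32));print(bx,cv2.boxPoints(bx))
pix=cv2.boxPoints(cv2.minAreaRect(np.argwhere(mm)[:,::-1].astype(np.float32)));print('pix',pix)
# level
m=((z>.025)&(z<.06)).astype(np.uint8);m[:,:190]=0;m[:,255:]=0;m[:215]=0;m[275:]=0
n,l,s,c=cv2.connectedComponentsWithStats(m);i=1+s[1:,4].argmax();Q=P[l==i];print('level',s[i],Q[:,2].max(),np.median(Q[:,2]))
print(cv2.minAreaRect((Q[:,:2]*1000).astype(np.float32)))
# knob
m=((z>.115)&(z<.175)).astype(np.uint8);m[:,:305]=0;m[:,350:]=0;m[:130]=0;m[180:]=0
n,l,s,c=cv2.connectedComponentsWithStats(m);
for i in range(1,n):
    if s[i,4]>15:
        Q=P[l==i];print('knob',s[i],c[i],np.median(Q,0),cv2.minEnclosingCircle((Q[:,:2]*1000).astype(np.float32)))
# heights map crop
cr=cv2.resize(p[110:280,180:370,::-1],None,fx=4,fy=3.5,interpolation=cv2.INTER_CUBIC);cr=cv2.resize(p[110:280,180:370,::-1],(760,680*1)[:2],interpolation=cv2.INTER_CUBIC)[:600]
cv2.imwrite('pics/topcrop.png',cv2.resize(p[115:260,180:370,::-1],(760,580),interpolation=cv2.INTER_CUBIC))
s0=np.load('side0.npz');S=pts('side',s0['d'])
for n,(u,v) in dict(plate=(270,215),knob=(322,229),level=(193,210),surf=(240,290)).items(): print('side',n,S[v,u].round(4))
```

```text
plate [0.6665 0.137  0.0865] [106 102 100]
plateL [0.6401 0.2021 0.0855] [108 105 102]
plateR [0.6813 0.0446 0.0802] [103 100  98]
range_ [ 0.4974  0.1629 -0.0377] [66 54 45]
knob [ 0.7049 -0.0107  0.1526] [192 186 174]
level [0.4761 0.2513 0.0381] [226 228 230]
front [0.5333 0.0809 0.0265] [185 179 169]
plate [ 222  127  101   99 4288] plane [-0.00057835  0.00985831  0.08239704]
((656.9327392578125, 112.69065856933594), (200.9361572265625, 214.83709716796875), 22.260009765625) [[523.2608   174.04541 ]
 [604.6434   -24.780796]
 [790.6047    51.335907]
 [709.2221   250.16211 ]]
pix [[221.59042 153.61798]
 [296.61    122.9762 ]
 [325.80228 194.44696]
 [250.78271 225.08875]]
level [203 218  39  52 505] 0.043566045752039484 0.0378587189335603
((475.022216796875, 251.1441650390625), (150.2538604736328, 24.296024322509766), 34.986572265625)
knob [317 142  19  18 242] [325.88429752 150.53719008] [ 0.70483354 -0.01111724  0.14994784] ((706.3510131835938, -12.787976264953613), 21.071332931518555)
side plate [0.6393 0.1248 0.0838]
side knob [ 0.7067 -0.0175  0.1531]
side level [0.4708 0.2411 0.0284]
side surf [ 0.5594  0.0013 -0.0034]
```

View pics/topcrop.png

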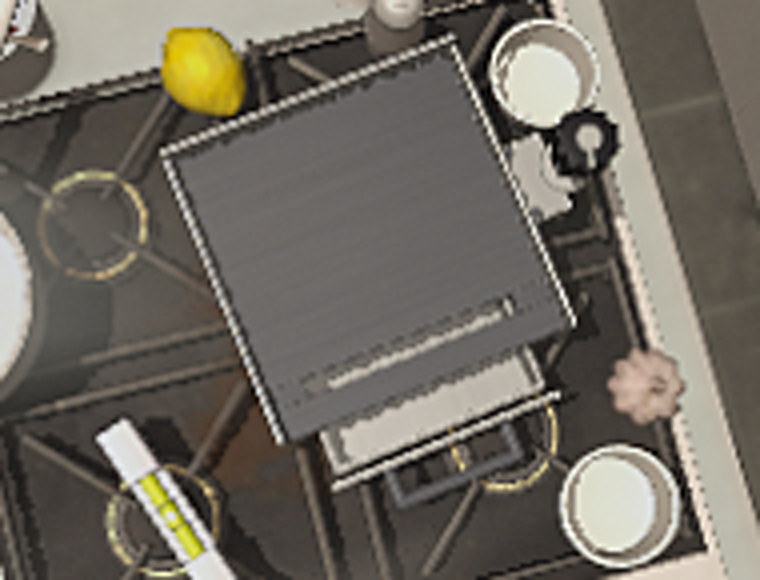

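The crop shows the plate's guard corners at crop (166,151), (455,40), (573,325) and (280,441). The knob is at (588,140), and the pull bar runs from (398,501) to (522,457).

```bash
cat >> h.py <<'E'
def go(target,az=None,o=None):
    "shift in tool axes (after turning) and cw turn so that tool x points to azimuth az deg"
    o=o or r.get_obs();M=R.from_rotvec(o['orientation']).as_matrix()
    a0=np.degrees(np.arctan2(M[1,0],M[0,0]));t=0
    if az is not None: t=(a0-az+180)%360-180
    M2=M@R.from_euler('z',t,degrees=True).as_matrix()
    print('tcp',np.round(o['tcp_pos'],4),'az',round(a0,2),'turn',round(t,2),'shift',np.round(M2.T@(np.array(target)-o['tcp_pos']),4),'F',np.round(o['contact_force'],1),'w',round(o['grip_width'],4),'q7',round(o['joints'][6],2),'t',round(o['clock'],2))
E
python3 - <<'E'
from h import *
cp=lambda a:np.array(a)/4+[180,115]
C=np.array([onplane('top',cp(c),z)[0] for c,z in [((166,151),.112),((455,40),.108),((573,325),.099),((280,441),.101)]])
print(C.round(4));n=lambda v:np.degrees(np.arctan2(v[1],v[0]))
print('centre',C.mean(0),'x az',n(C[0]-C[3]),n(C[1]-C[2]),'y az',n(C[0]-C[1]),n(C[3]-C[2]),[np.linalg.norm((C[i]-C[(i+1)%4])[:2]) for i in range(4)])
B=onplane('top',[cp((398,501)),cp((522,457))],.048);print('bar',B.round(4),B.mean(0).round(4),np.linalg.norm(B[0]-B[1]),n(B[0]-B[1]))
t=np.load('top0.npz');P=pts('top',t['d']);z=P[...,2]
m=(abs(z-.05)<.012);m[:,:270]=0;m[:,320:]=0;m[:222]=0;m[250:]=0
Q=P[m];print(len(Q),Q.mean(0),cv2.minAreaRect((Q[:,:2]*1000).astype(np.float32)))
S=np.load('side0.npz');SP=pts('side',S['d']);sz=SP[...,2]
Pk=SP[(sz>.118)&(sz<.165)&(abs(SP[...,0]-.706)<.035)&(abs(SP[...,1]+.013)<.04)];print('knob side',len(Pk),Pk.min(0),Pk.max(0))
u=np.radians(21.7);pm=C.mean(0)[:2];ex=np.array([np.cos(u),np.sin(u)]);ey=np.array([-ex[1],ex[0]])
d=np.array([.7064,-.0128])-pm;print('knob in plate',d@ex,d@ey);d=B.mean(0)[:2]-pm;print('bar in plate',d@ex,d@ey)
go([.48,.06,.2],22)
E
```

```text
[[ 0.7066  0.2488  0.112 ]
 [ 0.7817  0.0627  0.108 ]
 [ 0.5968 -0.0115  0.099 ]
 [ 0.5227  0.1752  0.101 ]]
centre [0.65191784 0.11879956 0.105     ] x az 21.808307561882074 21.86563913864391 y az 111.97069358520746 111.64535320197488 [np.float64(0.20071206779719203), np.float64(0.19921346913905164), np.float64(0.20091141215636985), np.float64(0.19807310850425933)]
bar [[0.4842 0.0975 0.048 ]
 [0.5134 0.0146 0.048 ]] [0.4988 0.0561 0.048 ] 0.08792278219536896 109.38724498562145
205 [0.50588686 0.0660311  0.05102139] ((514.2696533203125, 69.14863586425781), (42.42740249633789, 105.05281829833984), 22.620851516723633)
knob side 487 [ 0.68711084 -0.03443853  0.11863184] [0.72938626 0.00766831 0.1565202 ]
knob in plate 0.0019626343716685085 -0.14241804088721868
bar in plate -0.16542628434109685 -0.0016860710333846559
tcp [0.2981 0.6051 0.2444] az 153.77 turn 131.77 shift [-0.0355  0.5735  0.0451] F [-0.2  0.1 -0.4] w 0.0849 q7 -0.08 t 0.1
```

The geometry agrees: the plate is 200 x 200 mm, centred at (0.652, 0.119) with azimuth 21.8°. The drawer is about 36 mm open. First I'll turn and close the hand.

Request:
arm_command(plan="0 0 0 10.6;0 0 0 10.6;0 0 0 10.6;0 0 0 10.6;0 0 0 10.6;0 0 0 10.6;0 0 0 10.6;0 0 0 10.6;0 0 0 10.6;0 0 0 10.6;0 0 0 10.6;0 0 0 10.6;0 0 0 4.6", hand=1, grip_force=40)

```text
clock: 1.72
tcp_pos: [0.298, 0.6053, 0.2447]
orientation: [3.084, 0.593, -0.001]
contact_force: [-0.1, -0.0, -0.4]
grip_width: 0.0
gripper_force: 0.0
```

Request:
arm_command(plan="-0.0058 0.0487 0.0038 0;-0.0058 0.0487 0.0038 0;-0.0058 0.0487 0.0038 0;-0.0058 0.0487 0.0038 0;-0.0058 0.0487 0.0038 0;-0.0058 0.0487 0.0038 0;-0.0058 0.0487 0.0038 0;-0.0058 0.0487 0.0038 0;-0.0058 0.0487 0.0038 0;-0.0058 0.0487 0.0038 0;-0.0058 0.0487 0.0038 0;-0.0058 0.0487 0.0038 0;0 0 0 0;0 0 0 0")

```text
clock: 3.48
tcp_pos: [0.4522, 0.0378, 0.1995]
orientation: [-3.084, -0.598, 0.001]
contact_force: [0.4, -0.2, -0.8]
grip_width: 0.0004
gripper_force: 0.0
```

```bash
python3 -c "
from h import *
go([.4524,.0374,.048],21.8)"
```

```text
tcp [0.4522 0.0378 0.1995] az 21.95 turn 0.15 shift [1.000e-04 5.000e-04 1.515e-01] F [ 0.4 -0.2 -0.8] w 0.0004 q7 -1.19 t 3.48
```

Request:
arm_command(plan="0 0 0.04 0;0 0 0.04 0;0 0 0.04 0;0 0 0.0315 0;0 0 0 0;0.012 0 0 0;0.012 0 0 0;0.006 0 0 0;0.006 0 0 0;0 0 0 0")

```text
clock: 4.72
tcp_pos: [0.4862, 0.0512, 0.0483]
orientation: [3.084, 0.599, 0.001]
contact_force: [0.0, -0.3, -0.3]
grip_width: 0.0002
gripper_force: 0.0
```

Request:
arm_command(plan="0.006 0 0 0;0.006 0 0 0;0.006 0 0 0;0.006 0 0 0;0.004 0 0 0;0 0 0 0")

```text
clock: 5.48
tcp_pos: [0.5109, 0.0613, 0.0479]
orientation: [-3.084, -0.598, 0.003]
contact_force: [-3.1, -1.1, 2.2]
grip_width: 0.0001
gripper_force: 2.0
```

```bash
python3 -c "
from h import *
e=np.array([.9285,.3714])
go(list(np.array([.652,.1188])-.145*e)+[.048],21.8)"
```

```text
tcp [0.5109 0.0613 0.0479] az 21.96 turn 0.16 shift [ 0.0074 -0.001  -0.0001] F [-3.1 -1.1  2.2] w 0.0001 q7 -0.92 t 5.47
```

Request:
arm_command(plan="0.003 0 0 0;0.003 0 0 0;0 0 0 0")

```text
clock: 5.85
tcp_pos: [0.5165, 0.0635, 0.0479]
orientation: [-3.084, -0.598, 0.002]
contact_force: [-2.9, -0.3, -2.5]
grip_width: -0.0001
gripper_force: 1.3
```

Request:
arm_command(plan="0.002 0 0 0;0.002 0 0 0;0 0 0 0")

```text
clock: 6.22
tcp_pos: [0.5192, 0.0645, 0.0478]
orientation: [-3.084, -0.598, 0.006]
contact_force: [-8.3, -3.3, 3.1]
grip_width: 0.0002
gripper_force: 4.2
```

Request:
arm_command(plan="0.002 0 0 0;0.002 0 0 0;0 0 0 0")

```text
clock: 6.6
tcp_pos: [0.5194, 0.0645, 0.0473]
orientation: [-3.084, -0.596, 0.017]
contact_force: [-16.6, -5.7, 11.3]
grip_width: -0.0001
gripper_force: 8.8
```

Request:
arm_command(plan="0.002 0 0 0;0 0 0 0")

```text
clock: 6.85
tcp_pos: [0.5195, 0.0645, 0.0471]
orientation: [-3.084, -0.595, 0.022]
contact_force: [-20.8, -7.3, 14.4]
grip_width: -0.0004
gripper_force: 11.1
```

Request:
arm_command(plan="-0.01 0 0 0;-0.02 0 0 0;-0.02 0 0 0;0 0 -0.05 0;0 0 -0.05 0;0 0 -0.05 0;0 0 -0.02 0;0 0 0 0", hand=-1)

```text
clock: 7.85
tcp_pos: [0.4826, 0.0495, 0.2202]
orientation: [-3.082, -0.599, -0.01]
contact_force: [0.2, 0.2, -0.5]
grip_width: 0.0856
gripper_force: 0.0
```

Run:
```python
from h import *
p,d,o=shot('wrist');cv2.imwrite('pics/w1.png',cv2.resize(p[:,:,::-1],(768,576)))
p,d,o=shot('top');cv2.imwrite('pics/t1.png',cv2.resize(p[190:275,220:345,::-1],(760,516)))
P=pts('top',d);z=P[...,2]
m=(abs(z-.05)<.012);m[:,:260]=0;m[:,330:]=0;m[:200]=0;m[250:]=0
Q=P[m][:,:2]-[.652,.1188];e=np.array([.9285,.3714]);print(len(Q),np.percentile(Q@e,[0,5,50,95,100]))
go([.475,.251,.2],35)
```

```text
197 [-0.13206988 -0.13110044 -0.12421005 -0.10246723 -0.1009316 ]
tcp [0.4807 0.0492 0.218 ] az 22.0 turn -13.0 shift [ 0.1111 -0.1685  0.0182] F [ 0.6 -0.1  0. ] w 0.0855 q7 -1.17 t 7.95
```

View pics/w1.png

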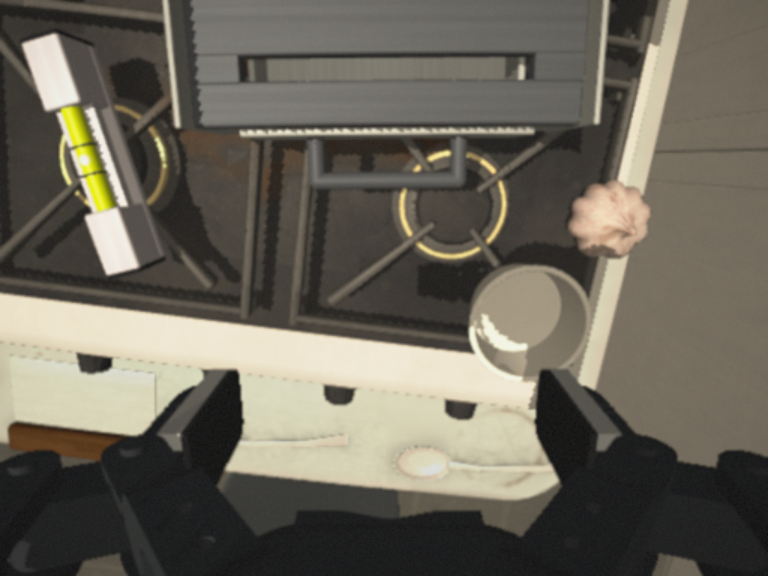

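The drawer is home: the bar is about 128 mm from plate centre and its front is flush at the plate edge. The level's vial is at about (85,160) in the enlarged view. Next I'll move above the level.

Request:
arm_command(plan="0 0 0 -6.5;0 0 0 -6.5;0.0185 -0.028 0.003 0;0.0185 -0.028 0.003 0;0.0185 -0.028 0.003 0;0.0185 -0.028 0.003 0;0.0185 -0.028 0.003 0;0.0185 -0.028 0.003 0;0 0 0 0;0 0 0 0")

```text
clock: 9.2
tcp_pos: [0.4747, 0.2489, 0.1992]
orientation: [2.995, 0.942, -0.002]
contact_force: [-0.3, -0.1, -0.1]
grip_width: 0.085
gripper_force: 0.0
```

Run:
```python
from h import *
p,d,o=shot('wrist');cv2.imwrite('pics/w2.png',p[:,:,::-1])
P=pts('wrist',d,o);z=P[...,2]
m=((z>.033)&(z<.05)&(abs(P[...,0]-.475)<.1)&(abs(P[...,1]-.251)<.08)).astype(np.uint8)
n,l,s,c=cv2.connectedComponentsWithStats(m);i=1+s[1:,4].argmax();Q=P[l==i]
print(s[i],np.median(Q[:,2]),cv2.minAreaRect((Q[:,:2]*1000).astype(np.float32)))
h=cv2.cvtColor(p,cv2.COLOR_RGB2HSV);y=((h[...,0]>22)&(h[...,0]<45)&(h[...,1]>150)&(h[...,2]>100)).astype(np.uint8)
n,l,s,c=cv2.connectedComponentsWithStats(y)
for i in range(1,n):
    if s[i,4]>40: print('vial',s[i],c[i],onplane('wrist',c[i],.04,o))
go([.475,.251,.02],35)
```

```text
[ 243   94   29  163 3362] 0.03918048151314754 ((474.6398620605469, 251.91372680664062), (149.3238525390625, 23.934162139892578), 35.22172546386719)
vial [252 145  12  69 758] [257.49076517 178.61345646] [[0.47614928 0.25332711 0.04      ]]
tcp [0.4749 0.2485 0.1995] az 34.87 turn -0.13 shift [ 0.0017 -0.0021  0.1795] F [-0.5  0.4  0.2] w 0.0854 q7 -1.28 t 9.25
```

View pics/w2.png

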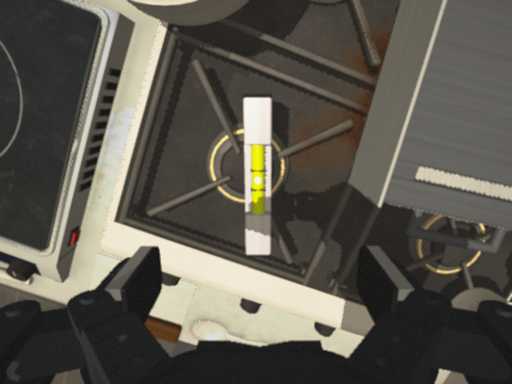

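The view shows the level upright and centred between the fingers at (258,178). Descending to grip it.

Request:
arm_command(plan="0.0017 -0.003 0.04 0;0 0 0.04 0;0 0 0.04 0;0 0 0.03 0;0 0 0.02 0;0 0 0.0115 0;0 0 0 0;0 0 0 0")

```text
clock: 10.25
tcp_pos: [0.4752, 0.2534, 0.0195]
orientation: [-2.996, -0.943, -0.002]
contact_force: [-0.4, -1.1, 0.0]
grip_width: 0.0856
gripper_force: 0.0
```

Request:
arm_command(plan="0 0 0 0;0 0 0 0;0 0 0 0;0 0 0 0;0 0 0 0;0 0 0 0", hand=1, grip_force=40)

```text
clock: 11.0
tcp_pos: [0.4749, 0.2535, 0.019]
orientation: [-2.996, -0.944, -0.001]
contact_force: [-0.2, -0.3, 5.4]
grip_width: 0.0234
gripper_force: 40.8
```

Request:
arm_command(plan="0 0 -0.02 0;0 0 -0.04 0;0 0 -0.05 0;0 0 -0.05 0;0 0 -0.03 0;0 0 0 -10.7;0 0 0 -10.7;0 0 0 -10.7;0 0 0 -10.7;0 0 0 -10.7;0 0 0 -10.7;0 0 0 -10.7;0 0 0 -2.1;0 0 0 0")

```text
clock: 12.75
tcp_pos: [0.4743, 0.2532, 0.2083]
orientation: [-1.761, -2.601, 0.001]
contact_force: [-0.7, -0.8, -1.4]
grip_width: 0.0231
gripper_force: 39.9
```

Run:
```python
from h import *
go([.652,.1188,.19],111.8)
```

```text
tcp [0.4743 0.2532 0.2083] az 111.81 turn 0.01 shift [-0.1908  0.1151  0.0182] F [-0.7 -0.8 -1.4] w 0.0231 q7 -0.08 t 12.75
```

Request:
arm_command(plan="-0.0271 0.0164 0 0;-0.0271 0.0164 0 0;-0.0271 0.0164 0 0;-0.0271 0.0164 0 0;-0.0271 0.0164 0 0;-0.0271 0.0164 0 0;-0.027 0.0167 0 0;0 0 0.04 0;0 0 0.04 0;0 0 0.016 0;0 0 0 0;0 0 0 0")

```text
clock: 14.25
tcp_pos: [0.6535, 0.1209, 0.1144]
orientation: [1.757, 2.602, 0.003]
contact_force: [0.3, 0.5, -2.1]
grip_width: 0.0232
gripper_force: 39.8
```

Run:
```python
from h import *
go([.6516,.1199,.102],111.8)
```

```text
tcp [0.6535 0.1209 0.1144] az 111.94 turn 0.14 shift [-0.0002 -0.0021  0.0124] F [ 0.3  0.5 -2.1] w 0.0232 q7 0.36 t 14.25
```

Request:
arm_command(plan="0 -0.002 0.004 0;0 0 0.004 0;0 0 0.001 0;0 0 0 0")

```text
clock: 14.75
tcp_pos: [0.6503, 0.12, 0.1038]
orientation: [-1.757, -2.604, -0.0]
contact_force: [-1.1, 0.3, -0.6]
grip_width: 0.0235
gripper_force: 40.1
```

Request:
arm_command(plan="0 0 0.001 0;0 0 0.001 0;0 0 0 0")

```text
clock: 15.12
tcp_pos: [0.6506, 0.1199, 0.1031]
orientation: [-1.758, -2.604, -0.001]
contact_force: [-4.4, -0.3, 9.5]
grip_width: 0.0228
gripper_force: 41.5
```

Request:
arm_command(plan="0 0 0.001 0;0 0 0 0")

```text
clock: 15.38
tcp_pos: [0.6506, 0.1199, 0.1031]
orientation: [-1.757, -2.603, -0.002]
contact_force: [-7.1, -1.4, 16.4]
grip_width: 0.0235
gripper_force: 42.4
```

Request:
arm_command(plan="0 0 -0.0015 0;0 0 0 0")

```text
clock: 15.62
tcp_pos: [0.6506, 0.1199, 0.1031]
orientation: [1.758, 2.604, 0.001]
contact_force: [-3.9, -1.4, 7.7]
grip_width: 0.023
gripper_force: 41.3
```

Request:
arm_command(plan="0 0 0 0;0 0 0 0;0 0 0 0;0 0 0 0", hand=-1)

```text
clock: 16.12
tcp_pos: [0.6504, 0.12, 0.102]
orientation: [1.757, 2.604, -0.0]
contact_force: [0.6, -0.6, 0.2]
grip_width: 0.0853
gripper_force: 0.0
```

Request:
arm_command(plan="0 0 -0.02 0;0 0 -0.03 0;0 0 -0.03 0;0 0 -0.02 0;0 0 0 0;0 0 0 0")

```text
clock: 16.88
tcp_pos: [0.6497, 0.12, 0.2013]
orientation: [-1.757, -2.603, 0.002]
contact_force: [-0.3, 0.2, -0.3]
grip_width: 0.086
gripper_force: 0.0
```

Run:
```python
from h import *
p,d,o=shot('wrist');cv2.imwrite('pics/w3.png',cv2.resize(p[:,:,::-1],(768,576)))
P=pts('wrist',d,o);z=P[...,2]
m=((z>.113)&(z<.14)&(abs(P[...,0]-.652)<.09)&(abs(P[...,1]-.12)<.1)).astype(np.uint8)
n,l,s,c=cv2.connectedComponentsWithStats(m);i=1+s[1:,4].argmax();Q=P[l==i]
print(s[i],np.median(Q[:,2]),cv2.minAreaRect((Q[:,:2]*1000).astype(np.float32)))
go([.7065,-.014,.2],80)
```

```text
[ 241   96   39  215 6166] 0.12315729412801123 ((651.020263671875, 119.65348815917969), (23.744220733642578, 149.19081115722656), 21.85552215576172)
tcp [0.6496 0.1199 0.2009] az 111.97 turn 31.97 shift [-0.122   0.0793  0.0009] F [ 0.4  0.7 -0.5] w 0.0856 q7 0.32 t 16.93
```

View pics/w3.png

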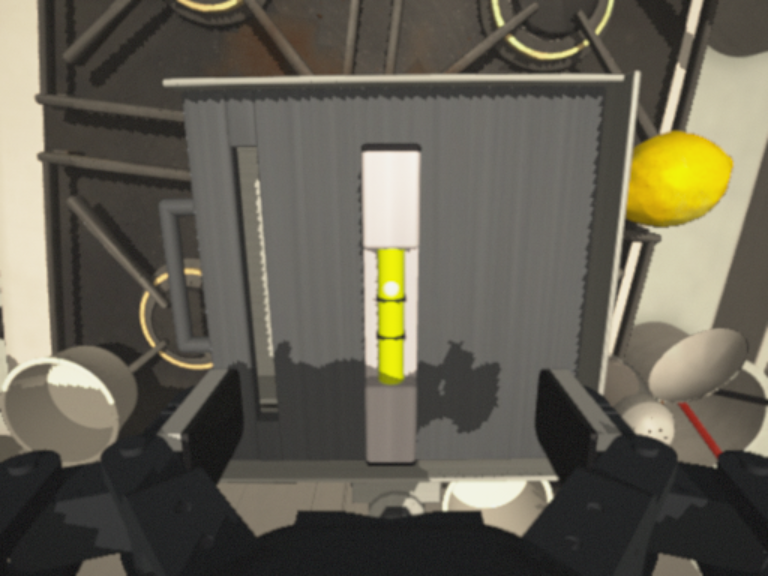

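The level stands at (0.651, 0.120) along the plate's y. The bubble is at about (391,288) and the lines at y=299 and 337, so it sits roughly 14 mm toward the left. Going to the knob.

Request:
arm_command(plan="0 0 0 -10.7;0 0 0 -10.7;0 0 0 -10.7;0 0 0 -10.7;0 0 0 -10.7;0 0 0 -10.7;0 0 0 -3.8;-0.0114 -0.0268 -0.004 0;-0.0114 -0.0268 -0.004 0;-0.0114 -0.0268 -0.004 0;-0.0114 -0.0268 -0.004 0;-0.0114 -0.0268 -0.004 0;0 0 0 0;0 0 0 0", hand=-0.5)

```text
clock: 18.68
tcp_pos: [0.7066, -0.013, 0.2209]
orientation: [0.0, -3.139, -0.001]
contact_force: [-0.1, 0.4, 0.3]
grip_width: 0.0643
gripper_force: 0.0
```

```bash
cat >> h.py <<'E'
LC=np.array([.6510,.1197]);LE=np.array([-.3714,.9285])
def bubble(tag,az=111.8):
    p,d,o=shot('wrist');cv2.imwrite(f'pics/{tag}.png',cv2.resize(p[:,:,::-1],(768,576)))
    h=cv2.cvtColor(p,cv2.COLOR_RGB2HSV);H,S,V=[h[...,i].astype(int) for i in range(3)]
    v,u=np.mgrid[0:384,0:512];X=onplane('wrist',np.c_[u.ravel(),v.ravel()],.122,o)[:,:2]-LC
    a=(X@LE).reshape(384,512)*1000;b=(X@np.array([LE[1],-LE[0]])).reshape(384,512)*1000
    vial=(H>22)&(H<45)&(S>150)
    reg=(abs(b)<8)&(abs(a)<45)
    bc=np.median(b[vial&reg]);print('vial a',np.percentile(a[vial&reg],[1,99]).round(1),'b',bc.round(1))
    core=(abs(b-bc)<3)&(abs(a)<34)
    bub=core&(S<120)&(V>170);lines=core&(V<90)&(abs(a)<25)
    print('bubble',bub.sum(),a[bub].mean().round(2) if bub.any() else None)
    la=a[lines]
    if len(la):
        k=la>la.mean();print('lines',len(la),la[~k].mean().round(2),la[k].mean().round(2),'mid',(la[~k].mean()/2+la[k].mean()/2).round(2))
    return p,o,core,a,S,V
E
python3 - <<'E'
from h import *
o=r.get_obs();p,d=eyes.grab_frame('wrist');cv2.imwrite('pics/w4.png',p[:,:,::-1])
P=pts('wrist',d,o);z=P[...,2]
m=((z>.125)&(z<.17)&(np.hypot(P[...,0]-.7065,P[...,1]+.014)<.035))
Q=P[m];print(len(Q),np.percentile(Q[:,2],[5,50,95,100]))
T=Q[Q[:,2]>np.median(Q[:,2])-.004];print(cv2.minEnclosingCircle((T[:,:2]*1000).astype(np.float32)),T.mean(0),(T.min(0)+T.max(0))/2)
go([.7065,-.014,.133],180)
E
```

```text
3245 [0.13611005 0.15119753 0.15264564 0.15443952]
((707.173095703125, -10.95366096496582), 20.95227813720703) [ 0.70603255 -0.01095834  0.1512689 ] [ 0.70714702 -0.01096225  0.1508327 ]
tcp [ 0.7066 -0.0124  0.2211] az -179.94 turn 0.06 shift [-0.     -0.0017  0.0881] F [-0.   0.5 -0.2] w 0.0643 q7 1.59 t 18.73
```

View pics/w4.png

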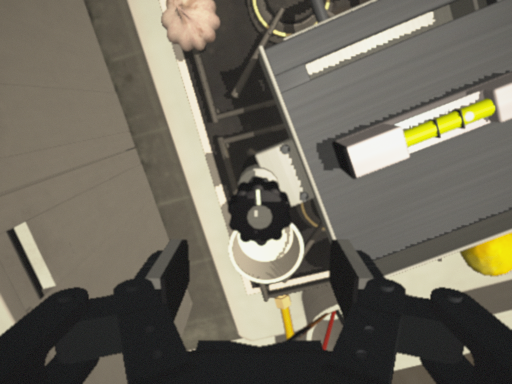

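The knob at (260,210) is centred between the fingers. Descend, grip and turn.

Request:
arm_command(plan="0 0.001 0.03 0;0 0 0.03 0;0 0 0.02 0;0 0 0.008 0;0 0 0 0")

```text
clock: 19.35
tcp_pos: [0.7074, -0.0128, 0.1342]
orientation: [-0.0, -3.141, -0.0]
contact_force: [-0.5, 0.1, 1.2]
grip_width: 0.0641
gripper_force: 0.0
```

Request:
arm_command(plan="0 0 0 0;0 0 0 0;0 0 0 0;0 0 0 0", hand=1, grip_force=40)

```text
clock: 19.85
tcp_pos: [0.7081, -0.0128, 0.1357]
orientation: [0.001, 3.139, 0.001]
contact_force: [-1.3, 1.0, 4.9]
grip_width: 0.0399
gripper_force: 40.8
```

Request:
arm_command(plan="0 0 0 10;0 0 0 10;0 0 0 10;0 0 0 10;0 0 0 10;0 0 0 10;0 0 0 10;0 0 0 10;0 0 0 10;0 0 0 10;0 0 0 10;0 0 0 10;0 0 0 10;0 0 0 0")

```text
clock: 21.6
tcp_pos: [0.7079, -0.013, 0.1357]
orientation: [2.848, 1.325, 0.002]
contact_force: [-3.0, 0.2, 8.2]
grip_width: 0.0402
gripper_force: 41.3
```

Run:
```python
from h import *
bubble('w5')
go([.7065,-.0124,.133])
```

```text
vial a [-29.8 -15.1] b 2.7
bubble 120 -32.07
tcp [ 0.7079 -0.013   0.1357] az 49.96 turn 0 shift [-0.0005 -0.0014  0.0027] F [-1.1  0.5  8.2] w 0.04 q7 -0.32 t 21.65
```

Request:
arm_command(plan="0 0 -0.002 0;0 0 0 0;0 0 0 0;0 0 0 0", hand=-0.5)

```text
clock: 22.15
tcp_pos: [0.7072, -0.0131, 0.136]
orientation: [-2.848, -1.327, 0.0]
contact_force: [0.9, 0.3, 0.7]
grip_width: 0.0637
gripper_force: 0.0
```

Request:
arm_command(plan="0 0 -0.035 0;0 0 -0.035 0;0.0129 -0.026 0 0;0.0129 -0.026 0 0;0.0129 -0.026 0 0;0.0129 -0.026 0 0;0.0129 -0.026 0 0;0 0 0 0;0 0 0 0;0 0 0 0")

```text
clock: 23.4
tcp_pos: [0.6496, 0.1183, 0.2064]
orientation: [2.848, 1.324, 0.0]
contact_force: [-0.3, 0.3, -0.2]
grip_width: 0.0638
gripper_force: 0.0
```

Run:
```python
from h import *
p,o,core,a,S,V=bubble('w6')
cv2.imwrite('pics/w6.png',p[...,::-1])
for k in np.arange(-32,34,2):
    q=core&(a>=k)&(a<k+2); print(k,int(S[q].mean()),int(V[q].mean()),end=' | ')
go([.7065,-.0124,.133])
```

```text
vial a [-29.7  32.5] b 1.7
bubble 88 -0.77
-32 92 196 | -30 238 242 | -28 244 243 | -26 244 243 | -24 244 243 | -22 244 243 | -20 244 244 | -18 244 244 | -16 244 243 | -14 244 244 | -12 244 244 | -10 240 236 | -8 211 194 | -6 244 244 | -4 244 244 | -2 245 244 | 0 155 244 | 2 63 244 | 4 38 245 | 6 133 244 | 8 221 219 | 10 214 208 | 12 242 244 | 14 241 244 | 16 239 244 | 18 239 244 | 20 237 244 | 22 236 244 | 24 234 244 | 26 233 244 | 28 232 244 | 30 230 244 | 32 148 210 | tcp [0.6496 0.1184 0.2063] az 49.86 turn 0 shift [-0.0633  0.1278  0.0734] F [-0.5 -0.4  0.1] w 0.0641 q7 -0.56 t 23.45
```

View pics/w6.png

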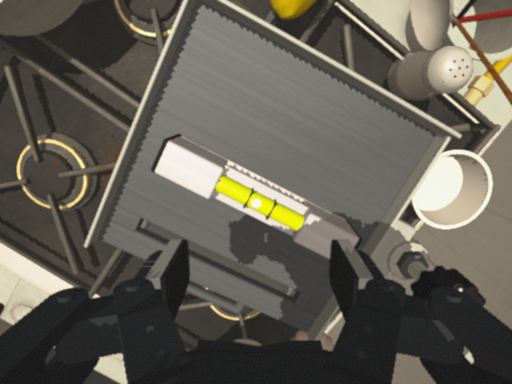

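The bubble at (257,202) is still left of the midpoint between the lines. I'll measure it with sub-pixel weights.

```bash
cat >> h.py <<'E'
def bub2(tag):
    p,o,core,a,S,V=bubble(tag)
    c=core&(abs(a)<28)
    w=np.where(c,np.clip(215-S,0,None),0)*(V>225);b=(w*a).sum()/w.sum()
    lw=np.where(c,np.clip(225-V,0,None),0);A=a[lw>0];L=lw[lw>0];m=[(A*L)[k].sum()/L[k].sum() for k in (A<1,A>=1)]
    print('BUB',b.round(2),'LINES',np.round(m,2),'off',(b-sum(m)/2).round(2))
E
python3 - <<'E'
from h import *
bub2('w7')
E
```

```text
vial a [-29.6  32.5] b 1.8
bubble 88 -0.35
BUB 4.51 LINES [-7.43 10.15] off 3.15
```

Request:
arm_command(plan="-0.0129 0.026 0 0;-0.0129 0.026 0 0;-0.0129 0.026 0 0;-0.0129 0.026 0 0;-0.0129 0.026 0 0;0 0 0 0;0 0 0.035 0;0 0 0.035 0;0 0 0 0")

```text
clock: 24.62
tcp_pos: [0.7052, -0.0117, 0.1333]
orientation: [-2.844, -1.327, 0.008]
contact_force: [-0.1, 0.7, 0.4]
grip_width: 0.0639
gripper_force: 0.0
```

Request:
arm_command(plan="0 0 0 0;0 0 0 0;0 0 0 0;0 0 0 0", hand=1)

```text
clock: 25.12
tcp_pos: [0.708, -0.0129, 0.1382]
orientation: [-2.847, -1.327, -0.003]
contact_force: [-3.1, 1.8, 6.6]
grip_width: 0.0401
gripper_force: 41.1
```

Request:
arm_command(plan="0 0 0 9;0 0 0 9;0 0 0 9;0 0 0 9;0 0 0 0;0 0 0 0")

```text
clock: 25.88
tcp_pos: [0.708, -0.0129, 0.1382]
orientation: [-3.118, -0.382, -0.003]
contact_force: [-3.3, 2.0, 7.1]
grip_width: 0.04
gripper_force: 41.4
```

Request:
arm_command(plan="0 0 0 0;0 0 0 0;0 0 0 0;0 0 0 0", hand=-0.5)

```text
clock: 26.38
tcp_pos: [0.7074, -0.0131, 0.1361]
orientation: [3.118, 0.382, 0.0]
contact_force: [-1.1, 0.1, -0.4]
grip_width: 0.0645
gripper_force: 0.0
```

Run:
```python
from h import *
go([.65,.12,.2064])
```

```text
tcp [ 0.7074 -0.0131  0.1361] az 13.97 turn 0 shift [-0.0235 -0.143  -0.0703] F [-1.1  0.1 -0.4] w 0.0645 q7 -0.85 t 26.38
```

Request:
arm_command(plan="0 0 -0.035 0;0 0 -0.035 0;-0.0047 -0.0286 0 0;-0.0047 -0.0286 0 0;-0.0047 -0.0286 0 0;-0.0047 -0.0286 0 0;-0.0047 -0.0286 0 0;0 0 0 0;0 0 0 0;0 0 0 0")

```text
clock: 27.62
tcp_pos: [0.6503, 0.1184, 0.2064]
orientation: [3.118, 0.379, 0.001]
contact_force: [0.0, 0.7, 0.8]
grip_width: 0.0639
gripper_force: 0.0
```

Run:
```python
from h import *
bub2('w8');bub2('w9');o=r.get_obs()
go([.65,.12,.2064])
```

```text
vial a [-29.3  32.7] b 2.0
bubble 53 1.94
lines 4 10.27 10.39 mid 10.33
BUB 25.74 LINES [-13.06  11.9 ] off 26.32
vial a [-29.3  32.7] b 2.0
bubble 53 3.15
lines 4 10.36 10.48 mid 10.42
BUB 24.92 LINES [-12.98  11.9 ] off 25.46
tcp [0.6503 0.1187 0.2063] az 13.87 turn 0 shift [ 0.     -0.0013 -0.0001] F [ 0.  -0.2  0.1] w 0.0643 q7 -1.07 t 27.73
```

Run:
```python
from h import *
p=cv2.resize(cv2.imread('pics/w9.png'),(512,384),interpolation=cv2.INTER_AREA)
h=cv2.cvtColor(p,cv2.COLOR_BGR2HSV);y=((h[...,0]>22)&(h[...,0]<45)&(h[...,1]>150)).astype(np.uint8)
n,l,s,c=cv2.connectedComponentsWithStats(y[100:290,150:370]);print(s[s[:,4]>50])
i=1+s[1:,4].argmax();x0,y0=150+s[i,0]-20,100+s[i,1]-20
print(x0,y0)
cv2.imwrite('pics/w9c.png',cv2.resize(p[y0:y0+75,x0:x0+100],(800,600),interpolation=cv2.INTER_CUBIC))
```

```text
[[    0     0   220   190 40406]
 [   61    90    94    29  1394]]
191 170
```

View pics/w9c.png

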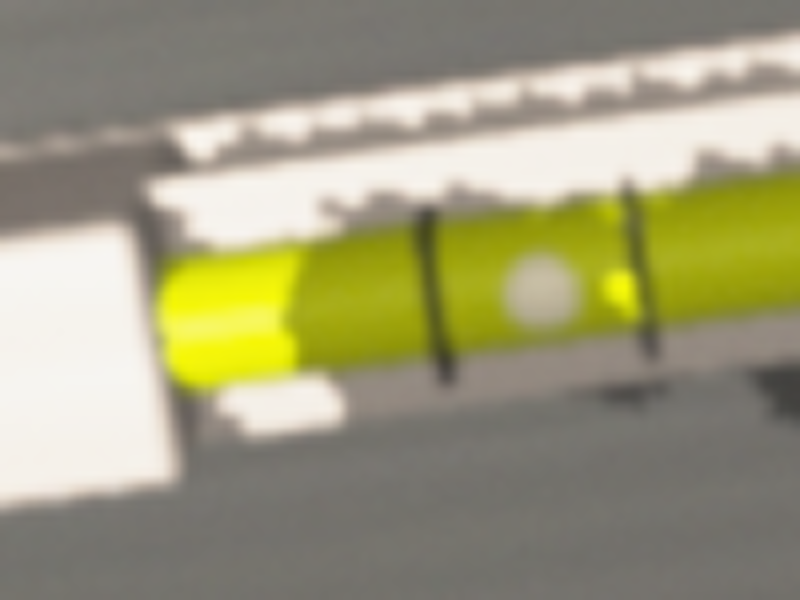

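The bubble at crop (542,290) sits midway between the lines at x≈435 and 641, about 0.3 mm off. Next I'll press with the open fingers straddling the vial on the solid parts of the top.

Request:
arm_command(plan="0 0 0 -7.9;0.001 -0.0007 0.02 0;0 0 0.025 0;0 0 0.02 0;0 0 0.008 0;0 0 0 0;0 0 0 0", hand=-1)

```text
clock: 28.6
tcp_pos: [0.6513, 0.1209, 0.134]
orientation: [3.085, 0.595, 0.002]
contact_force: [0.0, -0.4, 0.5]
grip_width: 0.0856
gripper_force: 0.0
```

Run:
```python
from h import *
go([.651,.1197,.125],21.8)
```

```text
tcp [0.6513 0.1209 0.134 ] az 21.84 turn 0.04 shift [-0.0007  0.001   0.009 ] F [ 0.  -0.4  0.5] w 0.0856 q7 -0.91 t 28.6
```

Request:
arm_command(plan="-0.0007 0.001 0.003 0;0 0 0.002 0;0 0 0.001 0;0 0 0.001 0;0 0 0 0")

```text
clock: 29.22
tcp_pos: [0.6504, 0.1199, 0.1262]
orientation: [-3.084, -0.596, -0.0]
contact_force: [0.4, -0.5, 0.3]
grip_width: 0.0856
gripper_force: 0.0
```

Request:
arm_command(plan="0 0 0.001 0;0 0 0.001 0;0 0 0 0")

```text
clock: 29.6
tcp_pos: [0.6507, 0.1199, 0.126]
orientation: [-3.083, -0.596, -0.001]
contact_force: [-4.7, 2.2, 13.2]
grip_width: 0.0853
gripper_force: 6.6
```

Request:
arm_command(plan="0 0 -0.0003 0;0 0 0 0;0 0 0 0;0 0 0 0")

```text
clock: 30.1
tcp_pos: [0.6507, 0.1199, 0.126]
orientation: [-3.084, -0.596, -0.001]
contact_force: [-4.4, 1.2, 10.8]
grip_width: 0.0855
gripper_force: 5.5
```

Run:
```python
from h import *
for i in range(4):
    p,d,o=shot('top' if i else 'wrist');print(np.round(o['contact_force'],2),np.round(o['moment'],2))
    if i==0: W=p
    if i==1: T=p
s,d,o=shot('side')
print(np.round(o['contact_force'],2))
a=cv2.resize(W[100:340,60:460],(800,480));cv2.imwrite('pics/f.png',np.vstack([cv2.resize(W,(480,360))[:,:,::-1],])) 
b=cv2.resize(s[170:280,180:360],(480,293));c=cv2.resize(W,(480,300))
cv2.imwrite('pics/fin.png',np.vstack([c,b])[...,::-1])
go([.651,.1197,.125])
```

```text
[-4.43  1.21 10.84] [-0.15  0.89 -0.08]
[-3.99  0.57 11.07] [-0.14  0.86 -0.08]
[-3.79  1.31 10.58] [-0.14  0.84 -0.14]
[-4.27  0.9  10.16] [-0.1   0.8  -0.12]
[-4.53  1.29 10.11]
tcp [0.6507 0.1199 0.126 ] az 21.87 turn 0 shift [0.0002 0.0003 0.001 ] F [-4.5  0.7 10.6] w 0.0851 q7 -0.9 t 30.35
```

View pics/fin.png

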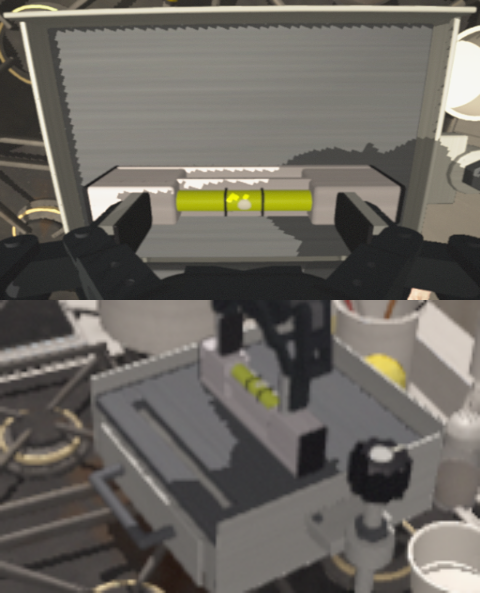

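The fingers rest on the solid parts, the bubble (x=244) is midway between the lines (225 and 263), and the force is about 10.5 N. I'll ease the sideways load slightly, then hand in.

Request:
arm_command(plan="-0.0003 0 0 0;0 0 0 0;0 0 0 0;0 0 0 0;0 0 0 0;0 0 0 0;0 0 0 0;0 0 0 0")

```text
clock: 31.35
tcp_pos: [0.6506, 0.1199, 0.126]
orientation: [-3.084, -0.596, -0.002]
contact_force: [-3.2, 0.2, 10.2]
grip_width: 0.0851
gripper_force: 5.2
```

Run:
```python
from h import *
o=r.get_obs();F=o['contact_force'];print(F,o['tcp_pos'])
if 8<F[2]<12.5: print(ticket.hand_in())
```

```text
[-3.19252293  0.21935099 10.20392687] [0.65058438 0.11985965 0.12602385]
the job is handed in; nothing more can be done
None
```

The job is handed in at about 31 s: the drawer is home, the level stands across the plate with its bubble within about 0.3 mm of centre, and the arm is still pressing it down with about 10 N.

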